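# Dock a sensor module in its test nest

## Task

Pick the aluminium sensor module off the dark bench mat and set it flat on the bare front part of the docking plate, connector end towards the funnel-shaped guides, and let go of it. Then push it from behind with the fingers so that the guides centre it, and on against the drag of the contact head until the head is fully home at its hard stop; it holds electronics, so push firmly but gently and stop as soon as the stop is felt. Leave the module docked, flat and released, and do not disturb the other things on the bench.

Things in the scene. Friction and masses are not known exactly. Their poses are not given: they have to be found in the camera images.
- module: Aluminium electronics box 80 mm long (x), 50 wide (y), 26 high, 0.2 to 0.35 kg, upright edges rounded 8 mm, starting flat on a 2 mm thick rubber mat. Origin: centre of its underside. +x points to the connector end (dark slot in its face, dark strip on top).
- module_nose (a point): Middle of the lower edge of the module's connector end: 40 mm along +x from the module's origin, on the underside.
- dock: Docking fixture fixed to the bench. Origin: centre of the underside of its aluminium base plate, 240 (x) x 150 (y) x 10 mm; the module slides on its top, z = 10 mm. +x is the docking direction. Bare from x = -120 to -20 mm; a grey plastic nest, open above, stands on the rest. While the module is in the guides (connector end past x = 45 mm) the fingers must never press on it with over 22 N.
- dock_mouth (a point): Nominal middle of the nest's mouth on the plate's top: x = 0, y = 0, z = 10 mm from the dock's origin. The nest is clamped where its last user left it: the true mouth, throat and channel all lie up to 8 mm to either side (y) and up to 10 mm fore or aft (x) of nominal. This is not reported: see or feel it. The nest does not move in use.
- dock_throat (a point): Nominal middle of the throat, 34 mm in x beyond dock_mouth. Two guides, 20 mm high above the plate, converge at 25 degrees each from 84 mm apart at the mouth to 52.4 mm at the throat; a straight channel of that width, 46 mm long, follows. Docked, the connector end is 72 mm beyond the true mouth and the module's rear end stands 8 mm out of it. Guides are slippery; the rear sticks to fingertips, so yield sideways if pressed.
- contact_head (a joint): Travel (m) of the black contact head, 34 wide x 14 mm high, at the channel's end. 0: out, face 64 mm beyond the true mouth. Slides in +x of the dock against a steady drag of 7 N to a hard stop at 0.008 (fully home); stays where pushed. The sliding module adds about 1 N, more while being centred; at the stop the force rises steeply.
- power_pack: Bystander: black slab 70 x 130 x 15 mm lying on the bench beyond the mat; origin at the centre of its underside.
- probe: Bystander: small white adapter box, 45 x 75 x 16 mm with a black plug at its -y end; origin at the centre of its underside.
- driver: Bystander: screwdriver 170 mm long lying on the bench to the left of the dock, along its x, handle to -x; origin midway along it, at bench height.

How it is judged:
On the way, in this order (a step that is already met when the one before it is completed fails the run):
1. the module is set down flat and let go on the front part of the docking plate, the contact head still out (value of joint contact_head below 0.0015 m and x of module_nose in the frame of dock below 0.045 m and x of module in the frame of dock above -0.1 m and y of module in the frame of dock between -0.04 and 0.04 m and z of module in the frame of dock between 0.007 and 0.013 m and angle between module's own z axis and vertical below 0.06 rad and contact force between module and the fingers below 0.3 N and linear speed of module below 0.02 m/s), for 0.2 s.
2. the module is pushed home between the guides and the contact head is at its stop (value of joint contact_head above 0.006 m and x of module_nose in the frame of dock above 0.059 m and y of module_nose in the frame of dock between -0.012 and 0.012 m and z of module_nose in the frame of dock between 0.007 and 0.013 m and angle between the x axis of module and the x axis of dock, either way round below 0.1 rad and angle between module's own z axis and vertical below 0.05 rad), for 0.1 s.
At the end, for the whole second after the job is handed in: Contact head in by over 6 of 8 mm; module flat (within 0.05 rad) on the plate in the nest, connector end over 59 mm along the dock's x and within 12 mm of its centre line, length within 0.1 rad of the dock's x; at rest, not touched by the fingers (all of step 2 and linear speed of module below 0.01 m/s and contact force between module and the fingers below 0.1 N).
It fails at once if the fingers press on the module with more than 22 N while it is in the guides, its connector end past x = 45 mm of the dock (contact force between module and the fingers above 22 N and x of module_nose in the frame of dock above 0.045 m and y of module_nose in the frame of dock between -0.03 and 0.03 m and z of module_nose in the frame of dock below 0.02 m).
It fails at once if the power pack is moved by more than 20 mm (distance of power_pack from where it was at the start of the episode above 0.02 m).
It fails at once if the probe is moved by more than 20 mm (distance of probe from where it was at the start of the episode above 0.02 m).
It fails at once if the driver is moved by more than 20 mm (distance of driver from where it was at the start of the episode above 0.02 m).
It also fails if it takes over 67 s, if anything falls off the work surface, if the arm or the gripper's body presses on something with over 40 N, if the wrist force passes 120 N, or if a joint passes its speed limit or range.

## Robot

A 7-joint arm with a two-finger parallel gripper is mounted at the origin on the work surface. World frame = base frame: x ahead of the robot, y to its left, z up, the work surface at z = 0. Lengths are in m, angles in rad, forces in N, time in s.
With the tool pointing down it reaches from about 0.4 to 0.925 m from the base axis. Payload 4.1 kg.
Tool frame: the origin (TCP) lies on the centre line of the jaws, within the pads' length; the fingertips stand 8 mm ahead of it and the grasp point (between the pads) lies 11 mm behind it; z points along the fingers, y is the direction in which the jaws open and shut (so a half turn about z gives the same grasp; the last joint's range is limited). The gripper opens to 85 mm and grips with 20 to 120 N. Pads are 22 mm wide; open, the fingers measure 114 mm over their backs; the gripper's body (76 mm by 85 mm) begins 54 mm behind the grasp point. The pads swing forward as they close: fully open they stand 13 mm farther back than shut.
Start: joints at [1.033, 0.398, 0.045, 1.537, -0.019, 1.207, -0.051], TCP at [0.276, -0.588, 0.239] pointing down, gripper open.
Joint ranges: [-2.82, 2.82], [-0.49, 2.23], [-1.37, 1.46], [0, 2.46], [-1.36, 4.5], [0.23, 2], [-2.94, 2.94]. Speed limits (rad/s): [2.57, 2.57, 3.14, 3.14, 3.14, 3.14, 3.14].

## Interface

Orientations are given as a unit quaternion [x, y, z, w].
In Python, from station import readout, cams, order gives the robot as it stands. The module is installed in compiled form; this text tells all that it offers.
- The arm moves only by the tool jog_arm, never from a script. Its argument "rows" is a list that holds one entry, the list of rows, each a list of 7 numbers: the shift along the tool's x, y, z normalised to -1 to 1, where 1 is 400 mm, then the turn, a rotation vector about the tool's x, y, z normalised to -1 to 1, where 1 is 180 degrees, then the opening, from 0 (shut) to 1 (fully open). In form: [[[x, y, z, ax, ay, az, grip], ...]]. A call has 1 to 5 rows; each row is the pose to reach, as a shift and turn from the pose commanded when the call began, along the tool's axes at that moment, turning the shorter way round; what a row does not reach only later rows make up. A row lasts 1/8 s, in which the tool goes at most 62.5 mm and 10.7 degrees, less where a joint would pass 70% of its speed; a pose out of reach is approached as far as the arm can. A call with a number of a shift or a turn outside -1 to 1 is refused whole. A call with a gripper value outside its range is refused whole. The fingers move at their own pace and stop on an object; the grip force is fixed at half the most. Time passes only in rows, so rows that repeat a pose let the fingers close. It gives the time, the measured TCP pose, the force and the opening at its end, in the units of the state.
- readout.sense(): the state, without advancing time (a new reading comes with each control period).
- cams.snapshot(name): name is "scene" or "top" or "wrist"; returns (picture, depth): 480x640x3 uint8, blue, green, red; 480x640 float32, m along the optical axis (not along the pixel's ray), 0 where there is no reading.
- cams.get_calibration(name): a dict with "K" (3x3 intrinsics, pixels), "R" (3x3) and "t" (3): a world point X has camera coordinates R X + t. Camera axes: x right, y down, z forward; pixel columns grow to the right and rows downward; lengths in m; the calibration is good to about 2 mm. A picture is of the moment at which its call begins: read the wrist's pose just before it. get_calibration takes no time and is no camera call; for the wrist camera it gives the pose at the moment of the call.
- order.finish_job(): hands the job in, once; it reports no verdict.
The state is a dict: "t": time; "q": joint angles; "joint_vel": joint speeds; "effort": joint torques, N m; "ee_pos": TCP position; "eef_rot": TCP orientation; "contact_force": force on the tool from outside, world axes, zero at the start; "ft_torque": the same for the moment, N m; "grip_width": opening from 0.0 (shut) to 1.0 (fully open).
Only numpy, scipy, OpenCV 4.12 (cv2) and the standard library are available. Lean on these libraries where they do the work, as an engineer would, in place of code of your own. Each camera call takes 0.05 s, during which the arm holds its last target. There are 200 camera calls.

## Working session

There is one attempt and no reset: what is moved stays moved. The work goes in short steps, Python scripts to look and compute and a tool call to move; the robot and the scene stay as the last step left them, time stands still between calls to the robot, and variables do not carry over. Pictures are saved under pics/ and viewed, about 8 in all and at most 12, crops included, and the job is handed in when it is done.

Besides the shell and the picture viewer there is one more tool, called after "Call:" as name([rows], argument=value, ...), one row to a line, values as JSON. jog_arm: Moves the arm, as the interface text tells. Scaled input: -1 to 1 covers 400 mm each way for a shift and 180 degrees each way for a turn. Its arguments: {"type":"object","properties":{"rows":{"type":"array","items":{"type":"array","items":{"type":"array","items":{"type":"number"}}}}},"required":["rows"]}

```bash
mkdir -p pics; ls
cat > h.py <<'E'
import numpy as np, cv2
from station import readout, cams, order
from scipy.spatial.transform import Rotation as Ro
def snap(n,f):
    c=cams.get_calibration(n); im,d=cams.snapshot(n); cv2.imwrite(f'pics/{f}.png',im); np.savez(f'pics/{f}.npz',im=im,d=d,**{k:np.array(c[k]) for k in('K','R','t')}); return im,d,c
def load(f): return np.load(f'pics/{f}.npz')
def cloud(c,d):
    v,u=np.mgrid[0:480,0:640]; K,R,t=map(np.array,(c['K'],c['R'],c['t']))
    p=np.stack([(u-K[0,2])/K[0,0]*d,(v-K[1,2])/K[1,1]*d,d],-1)
    return (p-t.ravel())@R   # R^T(p-t)
E
python3 - <<'E'
from h import *
print(readout.sense())
for n in('scene','top'):
    im,d,c=snap(n,n+'0'); print(n,c)
E
```

```text
pics
{'t': 0.0, 'q': array([ 1.03302694,  0.39918355,  0.04503834,  1.53790959, -0.01868927,
        1.206899  , -0.05073119]), 'joint_vel': array([ 0.00113254,  0.00012394, -0.00110963, -0.00148927,  0.0008933 ,
       -0.00046123,  0.00133916]), 'effort': array([-3.50681530e-04, -4.75128400e+01,  1.36460602e+00, -2.54223043e+01,
        1.16201903e-02,  9.30088019e-03,  1.84797193e-05]), 'ee_pos': array([ 0.27588162, -0.5878487 ,  0.23825585]), 'eef_rot': array([ 9.76022350e-01,  2.17668082e-01, -2.86899879e-04, -9.46571453e-04]), 'contact_force': array([ 0.18572593, -0.5266969 , -0.90384791]), 'ft_torque': array([ 0.02719219, -0.02832396,  0.03597507]), 'grip_width': 0.9970769699583253}
scene {'K': array([[476.16397048,   0.        , 316.75101213],
       [  0.        , 476.16397048, 244.42013397],
       [  0.        ,   0.        ,   1.        ]]), 'R': array([[ 0.03547376,  0.99922663,  0.01696347],
       [ 0.56949785, -0.00626362, -0.82196896],
       [-0.82122702,  0.03881899, -0.56927961]]), 't': array([-0.05212557, -0.30663155,  1.5713228 ])}
top {'K': array([[509.20157192,   0.        , 319.62228256],
       [  0.        , 509.20157192, 241.64342852],
       [  0.        ,   0.        ,   1.        ]]), 'R': array([[-0.12891005, -0.99164933,  0.00371594],
       [-0.97035638,  0.12536782, -0.20661899],
       [ 0.20442772, -0.03024105, -0.97841442]]), 't': array([0.11301542, 0.60980856, 0.95474478])}
```

View pics/top0.png

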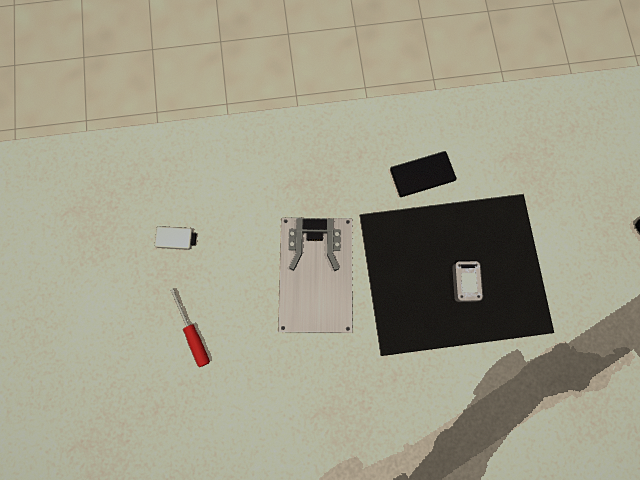

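View pics/scene0.png

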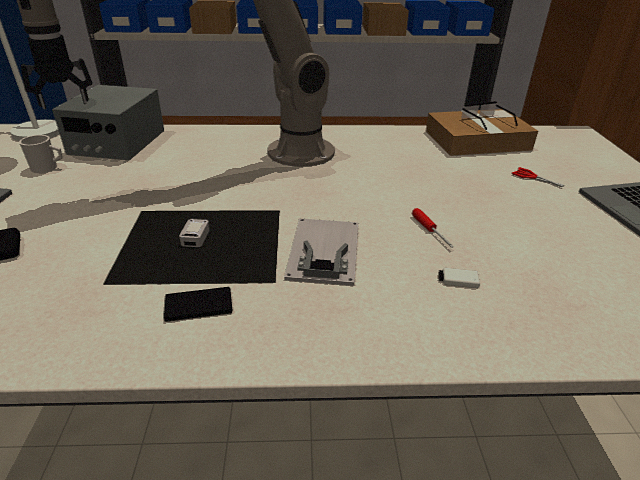

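Top view: the module is at about (468,281) with its dark connector strip at (467,266), so it faces up the image. The dock plate corners are near (281,218), (352,218), (353,332) and (279,332), and the nest is at the top. Next I'll measure these points.

```bash
cat >> h.py <<'E'
def plane(c,uv,z):
    K,R,t=map(np.array,(c['K'],c['R'],c['t'])); uv=np.atleast_2d(uv).astype(float)
    r=np.c_[uv,np.ones(len(uv))]@np.linalg.inv(K).T@R; o=-R.T@t.ravel()
    return o+r*((z-o[2])/r[:,2])[:,None]
E
python3 - <<'E'
from h import *
f=load('top0'); im=f['im']; P=cloud(f,f['d'])
g=im.min(2).astype(int)
# module
m=np.zeros((480,640),np.uint8); m[255:310,445:490]=(P[255:310,445:490,2]>0.018)
print('mod z',np.median(P[...,2][m>0]), m.sum())
def rect(m,z):
    n,l,s,_=cv2.connectedComponentsWithStats(m); k=1+np.argmax(s[1:,4])
    v,u=np.where(l==k); p=plane(f,np.c_[u,v],z)[:,:2]; r=cv2.minAreaRect((p*1000).astype(np.float32)); print(s[k],r); return r
rect(m,.028)
sub=im[200:345,265:365]
mm=np.zeros((480,640),np.uint8); mm[205:345,262:358]=((P[205:345,262:358,2]>.005)).astype(np.uint8); rect(mm,.010)
print('plate corners',plane(f,[[281,218],[352.5,218],[353,332],[279,332]],.01).round(4))
nn=np.zeros((480,640),np.uint8); nn[205:345,270:358]=P[205:345,270:358,2]>.022
v,u=np.where(nn); print('nest',v.min(),v.max(),u.min(),u.max(),np.percentile(P[v,u,2],[5,50,95]))
print('bench z',np.median(P[340:400,250:330,2]),'mat',np.median(P[300:330,400:440,2]))
cv2.imwrite('pics/c1.png',cv2.resize(im[205:345,262:502],None,fx=3.3,fy=3.3,interpolation=cv2.INTER_CUBIC))
E
```

```text
mod z 0.02808360338910286 1012
[ 454  261   28   40 1006] ((507.9196472167969, -256.6644287109375), (52.87778854370117, 80.2266616821289), 83.01158905029297)
[ 279  217   73  116 8168] ((565.1397705078125, 49.6082878112793), (148.68577575683594, 242.173828125), 81.90286254882812)
plate corners [[ 0.692   0.1069  0.01  ]
 [ 0.6725 -0.044   0.01  ]
 [ 0.4357 -0.011   0.01  ]
 [ 0.4551  0.138   0.01  ]]
nest 205 342 271 356 [0.02425463 0.02998212 0.03772064]
bench z -0.0006923209859019584 mat 0.0016650691251014205
```

View pics/c1.png

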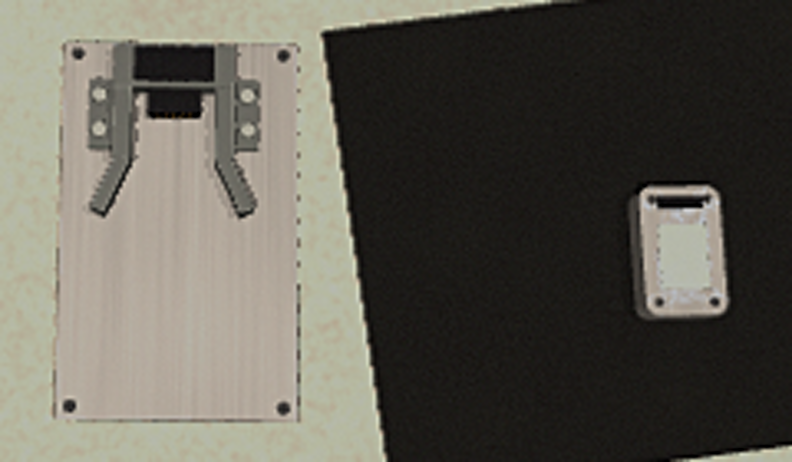

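The crop shows the plate with the funnel opening downward: guide tips at about (100,212) and (245,213), channel inner walls near x = 132 and 217. The module's connector strip points up, parallel to the dock. By measurement, the module is at (0.508,-0.257) with yaw about -7°. The dock is at (0.5645,0.049) with yaw about -8°. Sizes match the 80x50 and 240x150 given. I'll move above the module.

```bash
cat >> h.py <<'E'
def go(pos,yaw,pose=None):
    s=readout.sense(); R=Ro.from_quat(s['eef_rot']); p=s['ee_pos']
    y=np.deg2rad(yaw); T=Ro.from_matrix(np.array([[np.cos(y),np.sin(y),0],[np.sin(y),-np.cos(y),0],[0,0,-1]]))
    d=R.inv().apply(np.array(pos)-p); w=(R.inv()*T).as_rotvec()
    print('norm',(d/.4).round(4),(w/np.pi).round(4),'t',s['t'],'p',p.round(4),'F',s['contact_force'].round(2),'g',round(s['grip_width'],3))
E
python3 -c "
from h import *
go([.508,-.257,.2],-7)"
```

```text
norm [ 0.8767 -0.5021  0.0967] [-0.0005  0.0002  0.1786] t 0.1 p [ 0.2759 -0.5879  0.2384] F [ 0.65 -0.52  0.17] g 1.001
```

Call:
jog_arm([
  [[0.8767, -0.5021, 0.0967, -0.0005, 0.0002, 0.1786, 1], [0.8767, -0.5021, 0.0967, -0.0005, 0.0002, 0.1786, 1], [0.8767, -0.5021, 0.0967, -0.0005, 0.0002, 0.1786, 1], [0.8767, -0.5021, 0.0967, -0.0005, 0.0002, 0.1786, 1], [0.8767, -0.5021, 0.0967, -0.0005, 0.0002, 0.1786, 1]],
])

```text
t: 0.72
ee_pos: [0.4525, -0.3364, 0.2096]
eef_rot: [0.998, -0.061, 0.0, 0.001]
contact_force: [0.4, -1.1, -0.3]
grip_width: 0.996
```

```bash
python3 -c "
from h import *
go([.508,-.257,.18],-7)"
```

```text
norm [ 0.1133 -0.2141  0.0738] [ 0.0004 -0.0002 -0.0001] t 0.725 p [ 0.4525 -0.3364  0.2096] F [ 0.4  -1.06 -0.35] g 0.996
```

Call:
jog_arm([
  [[0.1133, -0.2141, 0.0738, 0, 0, 0, 1], [0.1133, -0.2141, 0.0738, 0, 0, 0, 1], [0.1133, -0.2141, 0.0738, 0, 0, 0, 1], [0.1133, -0.2141, 0.0738, 0, 0, 0, 1]],
])

```text
t: 1.23
ee_pos: [0.5067, -0.2597, 0.1803]
eef_rot: [0.998, -0.061, 0.0, 0.001]
contact_force: [-0.2, -0.4, -0.5]
grip_width: 1.002
```

```bash
python3 -c "
from h import *
im,d,c=snap('wrist','w1'); go([.508,-.257,.18],-7); print(c['R'].round(3), -c['R'].T@c['t'])
P=cloud(c,d); m=((P[...,2]>.02)&(P[...,2]<.04)&(abs(P[...,0]-.508)<.08)&(abs(P[...,1]+.257)<.08)).astype(np.uint8)
v,u=np.where(m); print(m.sum(),u.min(),u.max(),v.min(),v.max(),np.median(P[v,u,2]))
if m.sum()>100: print(cv2.minAreaRect((plane(c,np.c_[u,v],.028)[:,:2]*1000).astype(np.float32)))
"
```

```text
norm [ 0.0027 -0.0089  0.0014] [ 0.0007 -0.0002 -0.0007] t 1.275 p [ 0.5065 -0.2604  0.1806] F [-0.01 -0.58  0.21] g 0.996
[[-0.123 -0.992  0.002]
 [-0.958  0.119  0.261]
 [-0.259  0.03  -0.965]] [ 0.57320683 -0.26688109  0.31541265]
6555 284 350 173 276 0.028807098055277584
((507.135009765625, -257.7191467285156), (50.0932731628418, 80.97489166259766), 83.47439575195312)
```

View pics/w1.png

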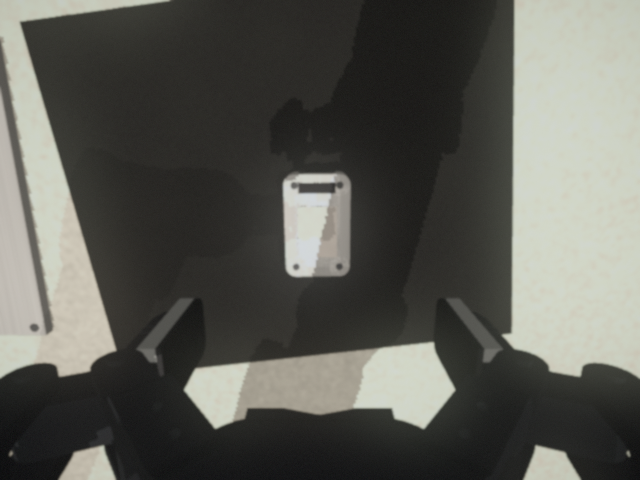

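The module is at (317,225) in the wrist image, connector strip up at (317,187), centred between the open fingers. It is measured at (0.507,-0.2577), yaw -6.5°, 81x50, top z 0.0288, all as expected. Now I descend.

```bash
python3 -c "
from h import *
go([.5073,-.2575,.014],-6.6)"
```

```text
norm [ 0.0008 -0.0084  0.4164] [ 0.0007 -0.0002 -0.0029] t 1.275 p [ 0.5065 -0.2604  0.1806] F [-0.01 -0.58  0.21] g 0.996
```

Call:
jog_arm([
  [[0.0008, -0.0084, 0.15, 0, 0, -0.0029, 1], [0.0008, -0.0084, 0.28, 0, 0, -0.0029, 1], [0.0008, -0.0084, 0.33, 0, 0, -0.0029, 1], [0.0008, -0.0084, 0.33, 0, 0, -0.0029, 1]],
])

```text
t: 1.78
ee_pos: [0.5061, -0.257, 0.0471]
eef_rot: [0.998, -0.058, -0.001, 0.001]
contact_force: [0.6, -1.0, 1.2]
grip_width: 1.002
```

```bash
python3 -c "
from h import *
go([.5073,-.2575,.014],-6.6)"
```

```text
norm [0.0034 0.0009 0.0828] [ 0.0004  0.0008 -0.0002] t 1.775 p [ 0.5061 -0.257   0.0471] F [ 0.58 -0.97  1.22] g 1.002
```

Call:
jog_arm([
  [[0.003, 0.001, 0.06, 0, 0, 0, 1], [0.003, 0.001, 0.0828, 0, 0, 0, 1], [0.003, 0.001, 0.0828, 0, 0, 0, 0.8], [0.003, 0.001, 0.0828, 0, 0, 0, 0.5], [0.003, 0.001, 0.0828, 0, 0, 0, 0.3]],
])

```text
t: 2.4
ee_pos: [0.5104, -0.2571, 0.0169]
eef_rot: [0.998, -0.057, 0.002, 0.001]
contact_force: [-0.4, -0.1, 5.8]
grip_width: 0.567
```

Call:
jog_arm([
  [[0, 0, 0, 0, 0, 0, 0.3], [0, 0, 0, 0, 0, 0, 0.3], [0, 0, 0, 0, 0, 0, 0.3]],
])

```text
t: 2.78
ee_pos: [0.5104, -0.2571, 0.0169]
eef_rot: [0.998, -0.057, 0.002, 0.001]
contact_force: [-0.6, 0.1, 5.6]
grip_width: 0.571
```

Gripped: opening 0.57 × 85 ≈ 48.5 mm. Lifting.

Call:
jog_arm([
  [[0, 0, -0.1, 0, 0, 0, 0.3], [0, 0, -0.22, 0, 0, 0, 0.3], [0, 0, -0.22, 0, 0, 0, 0.3], [0, 0, -0.22, 0, 0, 0, 0.3]],
])

```text
t: 3.28
ee_pos: [0.5081, -0.2556, 0.1024]
eef_rot: [0.998, -0.056, -0.001, 0.0]
contact_force: [0.4, -0.2, -4.2]
grip_width: 0.572
```

```bash
python3 -c "
from h import *
y=np.deg2rad(-7.9); d=np.array([.5645,.049]); q=d+(-.055)*np.array([np.cos(y),np.sin(y)]); print(q)
go([q[0],q[1],.11],-7.9)"
```

```text
[0.51002198 0.05655945]
norm [-0.0832 -0.7761 -0.0195] [0.0002 0.0004 0.0079] t 3.275 p [ 0.5081 -0.2556  0.1024] F [ 0.39 -0.16 -4.21] g 0.572
```

Call:
jog_arm([
  [[-0.0832, -0.7761, -0.12, 0, 0, 0.0079, 0.3], [-0.0832, -0.7761, -0.12, 0, 0, 0.0079, 0.3], [-0.0832, -0.7761, -0.12, 0, 0, 0.0079, 0.3], [-0.0832, -0.7761, -0.12, 0, 0, 0.0079, 0.3], [-0.0832, -0.7761, -0.12, 0, 0, 0.0079, 0.3]],
])

```text
t: 3.9
ee_pos: [0.5093, 0.0544, 0.1486]
eef_rot: [0.998, -0.069, -0.001, 0.001]
contact_force: [1.0, 0.2, -3.6]
grip_width: 0.566
```

```bash
python3 -c "
from h import *
go([.51,.0566,.15],-7.9)"
```

```text
norm [ 0.001  -0.0058 -0.0036] [0.0008 0.0009 0.    ] t 3.9 p [0.5093 0.0544 0.1486] F [ 1.02  0.18 -3.64] g 0.566
```

Call:
jog_arm([
  [[0, 0, 0, 0, 0, 0, 0.3], [0, 0, 0, 0, 0, 0, 0.3]],
])

```text
t: 4.15
ee_pos: [0.5096, 0.0523, 0.1485]
eef_rot: [0.998, -0.068, -0.001, 0.001]
contact_force: [-0.1, -0.2, -3.3]
grip_width: 0.57
```

```bash
python3 -c "
from h import *
im,d,c=snap('wrist','w2'); go([.51,.0566,.15],-7.9)
P=cloud(c,d); m=((P[...,2]>.005)&(P[...,2]<.05))
print(np.histogram(P[...,2][d>0],bins=np.arange(-.005,.06,.005)))
cv2.imwrite('pics/w2b.png',im)"
```

```text
norm [-0.0015 -0.0131 -0.0033] [ 0.001   0.0007 -0.0004] t 4.2 p [0.5098 0.0513 0.1487] F [ 0.43 -0.69 -4.1 ] g 0.565
(array([ 18759, 136877,   8671,  31783,   3677,   2149,   3693,   5223,
            0,      0,      0,      0]), array([-0.005,  0.   ,  0.005,  0.01 ,  0.015,  0.02 ,  0.025,  0.03 ,
        0.035,  0.04 ,  0.045,  0.05 ,  0.055]))
```

View pics/w2b.png

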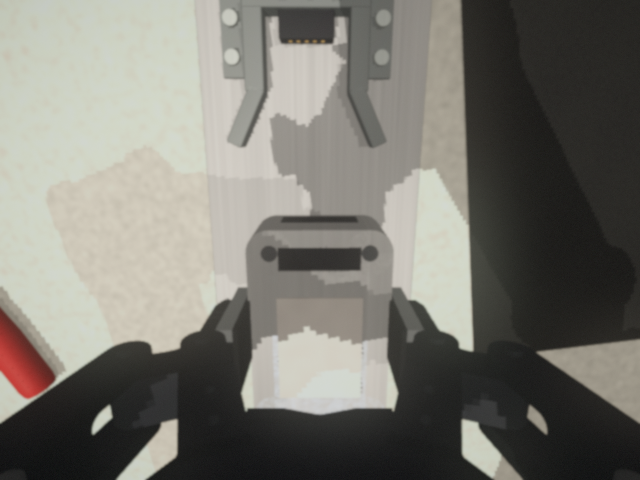

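The held module sits square in the jaws. The nest is visible: funnel tips at about (240,145) and (375,145), throat at about (267,90) and (347,90), contact head at (307,25). I'll measure the nest from depth in the dock frame.

```bash
python3 -c "
from h import *
c=load('w2'); d=c['d']; P=cloud(c,d); y=np.deg2rad(-7.9); o=np.array([.5645,.049])
v,u=np.mgrid[0:480,0:640]
p3=plane(c,np.c_[u.ravel(),v.ravel()],.03)[:,:2].reshape(480,640,2)
p1=plane(c,np.c_[u.ravel(),v.ravel()],.01)[:,:2].reshape(480,640,2)
def dk(p): q=p-o; return np.stack([q[...,0]*np.cos(y)+q[...,1]*np.sin(y),-q[...,0]*np.sin(y)+q[...,1]*np.cos(y)],-1)*1000
D3=dk(p3);D1=dk(p1); z=P[...,2]
for r in range(5,165,10):
    a=np.where((z[r]>.023)&(z[r]<.045))[0]
    runs=np.split(a,np.where(np.diff(a)>2)[0]+1) if len(a) else []
    b=np.where((z[r]>.004)&(z[r]<.05))[0]
    print(r,'nest',[(round(float(D3[r,k[0],0])),round(float(D3[r,k[0],1]),1),round(float(D3[r,k[-1],1]),1)) for k in runs if len(k)>3],'plate',b.min(),b.max(),D1[r,[b.min(),b.max()],1].round(1))
f=load('top0')
"
```

```text
5 nest [(86, 42.2, -33.5)] plate 195 568 [  74.8 -161.5]
15 nest [(81, 42.5, 30.1), (81, 20.6, -12.4), (81, -21.9, -33.7)] plate 196 631 [  74.7 -202.7]
25 nest [(76, 42.1, 30.3), (76, 20.8, -11.9), (76, -21.4, -33.3)] plate 196 623 [  75.1 -198.8]
35 nest [(70, 42.4, 29.9), (70, 20.9, -11.9), (70, -21.5, -33.5)] plate 197 524 [  75. -136.]
45 nest [(65, 42.1, 30.1), (65, -21.6, -33.7)] plate 198 428 [ 74.8 -74.4]
55 nest [(59, 42.4, 29.7), (59, -21.7, -33.2)] plate 199 602 [  74.7 -188.8]
65 nest [(54, 42.1, 29.9), (54, -21.9, -33.4)] plate 199 624 [  75.2 -204.5]
75 nest [(48, 42.4, 30.1), (48, -21.4, -33.6)] plate 200 610 [  75.  -196.4]
85 nest [(42, 42.0, 29.7), (42, -21.5, -33.2)] plate 201 586 [  74.8 -181.7]
95 nest [(37, 42.3, 30.5), (37, -22.2, -33.4)] plate 201 557 [  75.3 -163.3]
105 nest [(31, 45.1, 33.2), (31, -24.9, -36.1)] plate 202 603 [  75.2 -195.5]
115 nest [(25, 47.9, 36.6), (25, -27.5, -38.8)] plate 203 615 [  75.  -204.9]
125 nest [(19, 50.8, 39.4), (19, -30.2, -41.6)] plate 204 557 [  74.8 -166.5]
135 nest [(13, 53.7, 42.2), (13, -33.6, -44.4)] plate 204 621 [  75.3 -211.8]
145 nest [(6, 50.2, 45.1), (7, -36.4, -42.1)] plate 205 623 [  75.2 -214.6]
155 nest [] plate 206 627 [  75.  -218.8]
```

Channel centre is at dock y = +4.2 mm, width 51.7 (52.4 given). The throat is at x≈38, so the mouth is at about +4. The plate's left edge reads a constant 75, which confirms the dock pose. Next I find the held module's centre in the same frame and set the placing target.

```bash
python3 -c "
from h import *
c=load('w2'); P=cloud(c,c['d']); y=np.deg2rad(-7.9); o=np.array([.5645,.049])
def dk(p): q=p-o; return np.stack([q[...,0]*np.cos(y)+q[...,1]*np.sin(y),-q[...,0]*np.sin(y)+q[...,1]*np.cos(y)],-1)*1000
for r in (245,255,265,275):
    a=np.where(P[r,:,2]>.10)[0]; a=a[(a>200)&(a<440)]; k=P[r,[a.min()+1,a.max()-1]]; print(r,a.min(),a.max(),dk(k[:,:2]).round(1).tolist(),k[:,2].round(4))
s=readout.sense(); print('tcp dock',dk(s['ee_pos'][:2]), s['ee_pos'])
r=range(200,260); col=P[200:260,320,:]; i=np.where(col[:,2]>.1)[0].min(); print('front edge',200+i,dk(col[i+1,:2]),col[i:i+12:3,2])
t=o+np.array([[np.cos(y),-np.sin(y)],[np.sin(y),np.cos(y)]])@np.array([-.050,.0042]); print(t)
go([t[0],t[1],.04],-7.9)
"
```

```text
245 247 392 [[-22.6, 20.2], [-22.9, -27.4]] [0.161  0.1602]
255 246 393 [[-26.5, 21.0], [-26.4, -28.0]] [0.1597 0.1601]
265 246 392 [[-30.2, 21.2], [-29.7, -27.7]] [0.1593 0.1607]
275 247 424 [[-33.4, 20.8], [-93.3, -85.6]] [0.1605 0.    ]
tcp dock [-54.45431644  -5.22331997] [0.50984457 0.0513107  0.14868395]
front edge 215 [-17.84007853  -3.78950982] [0.13395518 0.14168041 0.14759859 0.15031034]
[0.51555179 0.06003237]
norm [ 0.0117 -0.0244  0.2716] [ 0.001   0.0007 -0.0004] t 4.2 p [0.5098 0.0513 0.1487] F [ 0.43 -0.69 -4.1 ] g 0.565
```

Call:
jog_arm([
  [[0.015, -0.0193, 0.1, 0, 0, 0, 0.3], [0.015, -0.0193, 0.2, 0, 0, 0, 0.3], [0.015, -0.0193, 0.27, 0, 0, 0, 0.3], [0.015, -0.0193, 0.27, 0, 0, 0, 0.3], [0.015, -0.0193, 0.27, 0, 0, 0, 0.3]],
])

```text
t: 4.82
ee_pos: [0.519, 0.0584, 0.043]
eef_rot: [0.998, -0.07, 0.001, 0.001]
contact_force: [0.1, -0.1, -2.9]
grip_width: 0.567
```

```bash
cat >> h.py <<'E'
Y=np.deg2rad(-7.9); O=np.array([.5645,.049])
def dk(p): q=np.asarray(p)[...,:2]-O; return np.stack([q[...,0]*np.cos(Y)+q[...,1]*np.sin(Y),-q[...,0]*np.sin(Y)+q[...,1]*np.cos(Y)],-1)*1000
E
python3 -c "
from h import *
im,d,c=snap('wrist','w3'); P=cloud(c,d); s=readout.sense(); print(s['ee_pos'],dk(s['ee_pos']),Ro.from_quat(s['eef_rot']).as_matrix().round(3).tolist(),s['contact_force'])
for r in (245,255,265): 
    a=np.where(P[r,:,2]>.035)[0]; a=a[(a>220)&(a<420)]; k=P[r,[a.min()+1,a.max()-1]]; print(dk(k).tolist(),k[:,2])
v,u=np.mgrid[0:480,0:640]; D=dk(plane(c,np.c_[u.ravel(),v.ravel()],.03)).reshape(480,640,2)
for r in (5,20,35,50,70):
    a=np.where((P[r,:,2]>.023)&(P[r,:,2]<.04))[0]; rr=[k for k in np.split(a,np.where(np.diff(a)>2)[0]+1) if len(k)>3]; print(r,[D[r,[k[0],k[-1]],:].round(1).tolist() for k in rr])
"
```

```text
[0.51942375 0.05875811 0.04350441] [-45.98965223   3.47001604] [[0.99, -0.139, 0.003], [-0.139, -0.99, -0.001], [0.003, 0.001, -1.0]] [ 0.05027676 -0.46701737 -2.27525744]
[[-14.544189559334665, 27.630404163641582], [-14.621778351787386, -20.26980725117386]] [0.05448657 0.05458071]
[[-18.177023822245552, 28.22462024620816], [-18.047937114517747, -20.720228956592564]] [0.05406979 0.05483457]
[[-21.859015691286928, 28.472779544245], [-21.96102498097378, -20.76315270374803]] [0.05372815 0.05375274]
5 [[[64.2, 42.5], [64.2, 29.8]], [[64.1, -20.7], [64.1, -33.4]]]
20 [[[59.6, 42.5], [59.6, 29.7]], [[59.5, -20.6], [59.5, -33.4]]]
35 [[[54.9, 42.5], [54.9, 29.6]], [[54.8, -20.8], [54.8, -33.4]]]
50 [[[50.1, 42.5], [50.1, 29.8]], [[50.0, -20.7], [50.0, -33.4]]]
70 [[[43.6, 42.3], [43.5, 29.8]], [[43.5, -20.6], [43.4, -33.5]]]
```

Module centre y is 3.8 against channel 4.5, within 1 mm. Lowering 18 mm.

Call:
jog_arm([
  [[0, -0.0018, 0.02, 0, 0, 0, 0.3], [0, -0.0018, 0.035, 0, 0, 0, 0.3], [0, -0.0018, 0.043, 0, 0, 0, 0.3], [0, -0.0018, 0.043, 0, 0, 0, 0.3]],
])

```text
t: 5.38
ee_pos: [0.5184, 0.0601, 0.0251]
eef_rot: [0.998, -0.069, 0.001, 0.001]
contact_force: [0.3, -0.3, -3.4]
grip_width: 0.567
```

Call:
jog_arm([
  [[0, 0, 0.003, 0, 0, 0, 0.3], [0, 0, 0.005, 0, 0, 0, 0.3], [0, 0, 0.005, 0, 0, 0, 0.3]],
])

```text
t: 5.75
ee_pos: [0.5189, 0.0602, 0.0248]
eef_rot: [0.998, -0.069, 0.001, 0.001]
contact_force: [-3.3, -0.4, 9.8]
grip_width: 0.569
```

Contact is felt (Fz +9.8 against -3.4 before). Opening and waiting.

Call:
jog_arm([
  [[0, 0, 0, 0, 0, 0, 0.75], [0, 0, 0, 0, 0, 0, 0.75], [0, 0, 0, 0, 0, 0, 0.75], [0, 0, 0, 0, 0, 0, 0.75]],
])

```text
t: 6.25
ee_pos: [0.5183, 0.0601, 0.023]
eef_rot: [0.998, -0.069, 0.0, 0.001]
contact_force: [0.5, -0.0, -0.4]
grip_width: 0.75
```

Call:
jog_arm([
  [[0, 0, -0.05, 0, 0, 0, 0.75], [0, 0, -0.15, 0, 0, 0, 0.75], [0, 0, -0.15, 0, 0, 0, 0.75], [0, 0, -0.15, 0, 0, 0, 0.75]],
])

```text
t: 6.75
ee_pos: [0.5179, 0.06, 0.0828]
eef_rot: [0.998, -0.069, 0.0, 0.001]
contact_force: [-0.5, 0.5, -1.0]
grip_width: 0.751
```

```bash
python3 -c "
from h import *
im,d,c=snap('wrist','w4'); P=cloud(c,d); s=readout.sense(); print(s['ee_pos'],dk(s['ee_pos']),s['contact_force'],s['grip_width'])
D=dk(P); m=(P[...,2]>.033)&(P[...,2]<.042)&(D[...,0]<10)&(D[...,0]>-110)&(abs(D[...,1])<40)
v,u=np.where(m); q=dk(plane(c,np.c_[u,v],.036)); print(m.sum(),np.median(P[v,u,2]),cv2.minAreaRect(q.astype(np.float32)),v.max())
"
```

```text
[0.51743752 0.05996377 0.08227637] [-48.12273973   4.39124163] [ 1.09353358  0.88268745 -0.84454604] 0.7511488837834638
14772 0.03681213612526674 ((-49.50615310668945, 5.450605392456055), (80.90830993652344, 50.14445114135742), 0.21332719922065735) 349
```

View pics/w4.png

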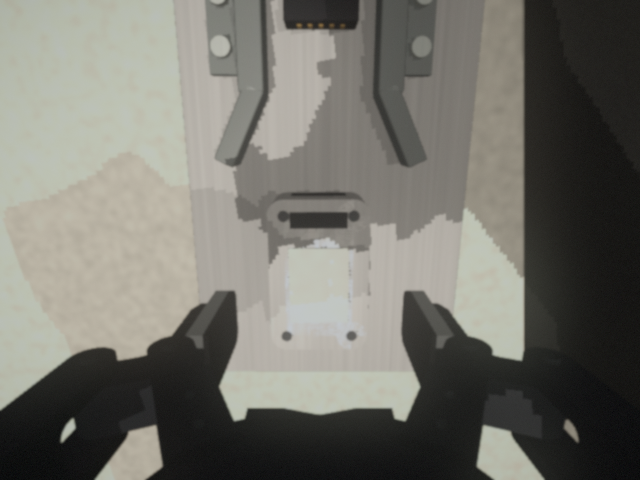

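The module is set down at dock (-49.5, 5.4), square (0.2°), top at 0.0368, and the fingers are clear of it. The guides are at (240,130) and (400,130). I'll go behind it with the fingers nearly closed.

Call:
jog_arm([
  [[-0.1, 0, 0, 0, 0, 0, 0.3], [-0.175, 0, 0, 0, 0, 0, 0.15], [-0.175, 0, 0, 0, 0, 0, 0.15], [-0.175, 0, 0, 0, 0, 0, 0.15]],
])

```text
t: 7.3
ee_pos: [0.4494, 0.0697, 0.0827]
eef_rot: [0.998, -0.069, 0.0, 0.001]
contact_force: [-0.3, 0.3, 0.1]
grip_width: 0.148
```

```bash
python3 -c "
from h import *
s=readout.sense(); print(dk(s['ee_pos']),s['ee_pos'])
t=O+np.array([[np.cos(Y),-np.sin(Y)],[np.sin(Y),np.cos(Y)]])@np.array([-.118,.0042])
go([t[0],t[1],.028],-7.9)"
```

```text
[-116.88374008    4.69984308] [0.44937152 0.06972027 0.08268469]
norm [-0.0029  0.0011  0.1367] [ 0.0004 -0.0003 -0.    ] t 7.3 p [0.4494 0.0697 0.0827] F [-0.35  0.3   0.13] g 0.148
```

Call:
jog_arm([
  [[-0.003, 0, 0.06, 0, 0, 0, 0.15], [-0.003, 0, 0.12, 0, 0, 0, 0.15], [-0.003, 0, 0.1367, 0, 0, 0, 0.15], [-0.003, 0, 0.1367, 0, 0, 0, 0.15]],
])

```text
t: 7.8
ee_pos: [0.4483, 0.0698, 0.0282]
eef_rot: [0.998, -0.069, 0.0, 0.001]
contact_force: [-0.2, -0.9, -0.4]
grip_width: 0.149
```

```bash
python3 -c "
from h import *
snap('wrist','w5'); s=readout.sense(); print(dk(s['ee_pos']),s['ee_pos'],s['contact_force'])"
```

```text
[-117.6440305     4.79619577] [0.44863169 0.06992021 0.02869441] [ 0.0779108  -0.59804344 -0.18931634]
```

View pics/w5.png

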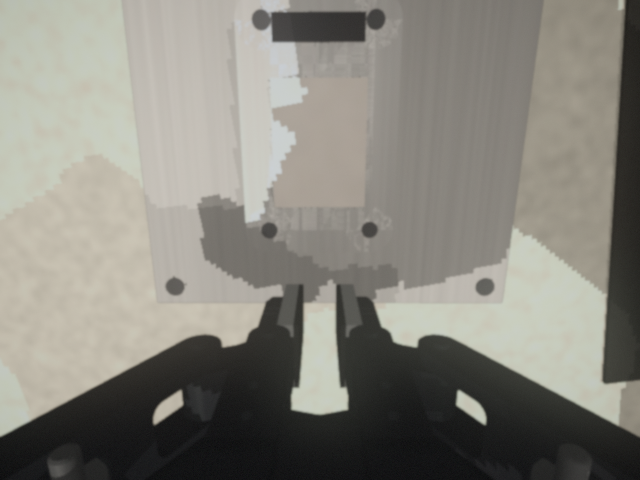

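The two fingertips at (290,290) and (348,290) straddle the module's centre line (x≈320) behind its rear, with no contact. Starting the push.

Call:
jog_arm([
  [[0.015, 0, 0, 0, 0, 0, 0.15], [0.03, 0, 0, 0, 0, 0, 0.15], [0.04, 0, 0, 0, 0, 0, 0.15], [0.05, 0, 0, 0, 0, 0, 0.15], [0.06, 0, 0, 0, 0, 0, 0.15]],
])

```text
t: 8.48
ee_pos: [0.4714, 0.0665, 0.0284]
eef_rot: [0.998, -0.069, 0.0, 0.001]
contact_force: [-1.7, -0.3, 0.4]
grip_width: 0.151
```

Call:
jog_arm([
  [[0.012, 0, 0, 0, 0, 0, 0.15], [0.024, 0, 0, 0, 0, 0, 0.15], [0.036, 0, 0, 0, 0, 0, 0.15], [0.048, 0, 0, 0, 0, 0, 0.15]],
])

```text
t: 8.98
ee_pos: [0.4909, 0.0638, 0.0284]
eef_rot: [0.998, -0.069, 0.0, 0.001]
contact_force: [-0.5, 0.3, -0.0]
grip_width: 0.147
```

```bash
python3 -c "
from h import *
s=readout.sense(); print(dk(s['ee_pos']),s['ee_pos'],s['contact_force'])"
```

```text
[-74.92566103   4.56493396] [0.49091285 0.06381973 0.02839367] [-0.52001196  0.28216405 -0.00201057]
```

Call:
jog_arm([
  [[0.012, 0, 0, 0, 0, 0, 0.15], [0.024, 0, 0, 0, 0, 0, 0.15], [0.036, 0, 0, 0, 0, 0, 0.15], [0.042, 0, 0, 0, 0, 0, 0.15]],
])

```text
t: 9.48
ee_pos: [0.5077, 0.0616, 0.0285]
eef_rot: [0.998, -0.069, 0.001, 0.001]
contact_force: [-1.1, -0.9, 0.3]
grip_width: 0.153
```

```bash
cat > mod.py <<'E'
from h import *
import sys
im,d,c=snap('wrist',sys.argv[1]); P=cloud(c,d); s=readout.sense(); print('t',s['t'],dk(s['ee_pos']),s['ee_pos'],'Fdock',Ro.from_euler('z',-Y).apply(s['contact_force']).round(2))
D=dk(P); x0=dk(s['ee_pos'])[0]
v,u=np.mgrid[0:480,0:640]; q=dk(plane(c,np.c_[u.ravel(),v.ravel()],.036)).reshape(480,640,2)
m=(P[...,2]>.0325)&(P[...,2]<.042)&(D[...,0]<x0+120)&(D[...,0]>x0+5)&(abs(D[...,1]-4.5)<30)
m=cv2.morphologyEx(m.astype(np.uint8),cv2.MORPH_OPEN,np.ones((5,5)))
print(m.sum(),cv2.minAreaRect(q[m>0].astype(np.float32)), q[m>0].max(0),q[m>0].min(0),np.median(P[m>0][:,2]))
E
python3 mod.py w6
```

```text
t 9.525 [-57.75028358   4.65250065] [0.50793726 0.06154581 0.02858547] Fdock [-0.25 -0.55 -0.66]
37112 ((-9.62918472290039, 5.320402145385742), (86.75296020507812, 50.20960235595703), 0.010702014900743961) [33.74716351 30.43011932] [-53.0089524  -19.78603641] 0.03681720423282444
```

Call:
jog_arm([
  [[0.008, 0.0008, 0, 0, 0, 0, 0.15], [0.016, 0.0015, 0, 0, 0, 0, 0.15], [0.024, 0.0015, 0, 0, 0, 0, 0.15], [0.03, 0.0015, 0, 0, 0, 0, 0.15]],
])

```text
t: 10.02
ee_pos: [0.5193, 0.0593, 0.0285]
eef_rot: [0.998, -0.069, 0.0, 0.001]
contact_force: [-0.5, 0.2, 0.1]
grip_width: 0.148
```

```bash
python3 mod.py w7
```

```text
t 10.075 [-45.78560673   4.01773556] [0.51970114 0.05927259 0.02855698] Fdock [ 0.08 -0.49 -0.22]
37108 ((2.1850662231445312, 4.681171417236328), (50.21320724487305, 86.7519760131836), 89.99516296386719) [45.55952534 29.78823093] [-41.19235118 -20.42511798] 0.0368186387970523
```

In the channel (nose 45.6, y 4.7), force negligible. Head face is expected at about 68.

Call:
jog_arm([
  [[0.008, 0, 0, 0, 0, 0, 0.15], [0.016, 0, 0, 0, 0, 0, 0.15], [0.024, 0, 0, 0, 0, 0, 0.15], [0.032, 0, 0, 0, 0, 0, 0.15], [0.04, 0, 0, 0, 0, 0, 0.15]],
])

```text
t: 10.7
ee_pos: [0.5351, 0.0571, 0.0284]
eef_rot: [0.998, -0.069, 0.0, 0.001]
contact_force: [-0.2, 0.4, -0.9]
grip_width: 0.148
```

Call:
jog_arm([
  [[0.003, 0, 0, 0, 0, 0, 0.15], [0.006, 0, 0, 0, 0, 0, 0.15], [0.009, 0, 0, 0, 0, 0, 0.15]],
])

```text
t: 11.08
ee_pos: [0.5385, 0.0566, 0.0285]
eef_rot: [0.998, -0.069, 0.0, 0.001]
contact_force: [-1.0, 0.1, -0.3]
grip_width: 0.147
```

```bash
python3 mod.py w8
```

```text
t 11.125 [-26.57175626   4.01933958] [0.53873286 0.05663334 0.02856921] Fdock [-0.43  0.28  0.2 ]
37102 ((21.741111755371094, 4.745035171508789), (86.387939453125, 50.21263122558594), 0.014453480951488018) [64.93967498 29.85317693] [-21.44776516 -20.36489415] 0.03680524611192384
```

Call:
jog_arm([
  [[0.002, 0, 0, 0, 0, 0, 0.15], [0.004, 0, 0, 0, 0, 0, 0.15], [0.006, 0, 0, 0, 0, 0, 0.15], [0.008, 0, 0, 0, 0, 0, 0.15]],
])

```text
t: 11.62
ee_pos: [0.5417, 0.0562, 0.0285]
eef_rot: [0.998, -0.069, 0.0, 0.001]
contact_force: [-1.7, -0.4, 0.9]
grip_width: 0.151
```

Call:
jog_arm([
  [[0.002, 0, 0, 0, 0, 0, 0.15], [0.004, 0, 0, 0, 0, 0, 0.15], [0.006, 0, 0, 0, 0, 0, 0.15]],
])

```text
t: 12.0
ee_pos: [0.5425, 0.0561, 0.0282]
eef_rot: [0.998, -0.069, -0.001, 0.001]
contact_force: [-6.0, 1.3, 3.2]
grip_width: 0.151
```

Call:
jog_arm([
  [[0.0015, 0, 0, 0, 0, 0, 0.15], [0.003, 0, 0, 0, 0, 0, 0.15], [0.0045, 0, 0, 0, 0, 0, 0.15]],
])

```text
t: 12.38
ee_pos: [0.5425, 0.056, 0.0277]
eef_rot: [0.998, -0.069, -0.003, 0.001]
contact_force: [-7.5, 0.7, 3.5]
grip_width: 0.151
```

Head contact felt (~7.5 N). Continuing in small steps.

Call:
jog_arm([
  [[0.0015, 0, 0, 0, 0, 0, 0.15], [0.003, 0, 0, 0, 0, 0, 0.15], [0.004, 0, 0, 0, 0, 0, 0.15]],
])

```text
t: 12.75
ee_pos: [0.543, 0.0559, 0.0275]
eef_rot: [0.998, -0.069, -0.004, 0.001]
contact_force: [-9.1, 1.8, 4.8]
grip_width: 0.152
```

Call:
jog_arm([
  [[0.0015, 0, 0, 0, 0, 0, 0.15], [0.003, 0, 0, 0, 0, 0, 0.15], [0.004, 0, 0, 0, 0, 0, 0.15]],
])

```text
t: 13.12
ee_pos: [0.5446, 0.0557, 0.0275]
eef_rot: [0.998, -0.069, -0.004, 0.001]
contact_force: [-9.4, 2.1, 4.6]
grip_width: 0.149
```

Call:
jog_arm([
  [[0.0015, 0, 0, 0, 0, 0, 0.15], [0.003, 0, 0, 0, 0, 0, 0.15], [0.0045, 0, 0, 0, 0, 0, 0.15]],
])

```text
t: 13.5
ee_pos: [0.5463, 0.0554, 0.0275]
eef_rot: [0.998, -0.069, -0.004, 0.001]
contact_force: [-9.5, 2.0, 5.1]
grip_width: 0.152
```

Call:
jog_arm([
  [[0.0015, 0, 0, 0, 0, 0, 0.15], [0.003, 0, 0, 0, 0, 0, 0.15], [0.0045, 0, 0, 0, 0, 0, 0.15]],
])

```text
t: 13.88
ee_pos: [0.5481, 0.0552, 0.0275]
eef_rot: [0.998, -0.069, -0.004, 0.001]
contact_force: [-10.2, 1.5, 5.2]
grip_width: 0.152
```

```bash
python3 mod.py w9
```

```text
t 13.925 [-16.96004915   3.88642151] [0.54823508 0.0551806  0.02751735] Fdock [-9.48  0.9   5.  ]
37888 ((31.41291046142578, 4.77204704284668), (50.21504592895508, 86.60979461669922), 89.9466552734375) [74.70162828 29.9049001 ] [-11.90983876 -20.36689038] 0.036812286878786286
```

About 5.5 mm in at a steady ~10 N, module flat. Finer steps now.

Call:
jog_arm([
  [[0.0015, 0, 0, 0, 0, 0, 0.15], [0.003, 0, 0, 0, 0, 0, 0.15]],
])

```text
t: 14.18
ee_pos: [0.5493, 0.055, 0.0275]
eef_rot: [0.998, -0.069, -0.004, 0.001]
contact_force: [-8.9, 1.5, 5.7]
grip_width: 0.148
```

Call:
jog_arm([
  [[0.001, 0, 0, 0, 0, 0, 0.15], [0.002, 0, 0, 0, 0, 0, 0.15]],
])

```text
t: 14.42
ee_pos: [0.5501, 0.0549, 0.0275]
eef_rot: [0.998, -0.069, -0.004, 0.001]
contact_force: [-9.6, 0.8, 4.7]
grip_width: 0.149
```

Call:
jog_arm([
  [[0.001, 0, 0, 0, 0, 0, 0.15], [0.001, 0, 0, 0, 0, 0, 0.15]],
])

```text
t: 14.68
ee_pos: [0.5505, 0.0549, 0.0275]
eef_rot: [0.998, -0.069, -0.004, 0.001]
contact_force: [-8.9, 1.5, 4.9]
grip_width: 0.149
```

Call:
jog_arm([
  [[0.001, 0, 0, 0, 0, 0, 0.15], [0.001, 0, 0, 0, 0, 0, 0.15]],
])

```text
t: 14.92
ee_pos: [0.5505, 0.0549, 0.0274]
eef_rot: [0.998, -0.069, -0.004, 0.001]
contact_force: [-9.8, 0.9, 5.7]
grip_width: 0.148
```

Call:
jog_arm([
  [[0.001, 0, 0, 0, 0, 0, 0.15], [0.001, 0, 0, 0, 0, 0, 0.15]],
])

```text
t: 15.18
ee_pos: [0.5505, 0.0548, 0.0274]
eef_rot: [0.998, -0.069, -0.005, 0.001]
contact_force: [-10.2, 1.8, 6.0]
grip_width: 0.15
```

Call:
jog_arm([
  [[0.001, 0, 0, 0, 0, 0, 0.15], [0.001, 0, 0, 0, 0, 0, 0.15]],
])

```text
t: 15.42
ee_pos: [0.5505, 0.0548, 0.0273]
eef_rot: [0.998, -0.069, -0.005, 0.001]
contact_force: [-11.5, 1.6, 6.0]
grip_width: 0.152
```

The position has stalled at 0.5505 (about 7.9 mm of head travel) and force is rising, so this is the hard stop. Backing off straight.

Call:
jog_arm([
  [[-0.01, 0, 0, 0, 0, 0, 0.15], [-0.03, 0, 0, 0, 0, 0, 0.15], [-0.07, 0, 0, 0, 0, 0, 0.15], [-0.1, 0, -0.06, 0, 0, 0, 0.15], [-0.12, 0, -0.18, 0, 0, 0, 0.15]],
])

```text
t: 16.05
ee_pos: [0.5059, 0.0607, 0.0997]
eef_rot: [0.998, -0.069, -0.001, 0.001]
contact_force: [0.3, -0.0, -0.2]
grip_width: 0.151
```

Call:
jog_arm([
  [[0.0, 0, -0.1, 0, 0, 0, 0.15], [0.0, 0, -0.1, 0, 0, 0, 0.15], [0.0, 0, -0.1, 0, 0, 0, 0.15]],
])

```text
t: 16.42
ee_pos: [0.5078, 0.0608, 0.1401]
eef_rot: [0.998, -0.069, 0.0, 0.001]
contact_force: [-0.4, -0.2, 0.0]
grip_width: 0.152
```

```bash
python3 mod.py w10
```

```text
t 16.475 [-58.18753311   3.77731077] [0.50738387 0.06073902 0.13943669] Fdock [-0.54  0.68 -1.41]
9816 ((29.501937866210938, 4.740106582641602), (50.10182571411133, 64.8241195678711), 89.92708587646484) [61.93693515 29.7849114 ] [ -2.88956589 -20.32596878] 0.03683343394682928
```

View pics/w10.png

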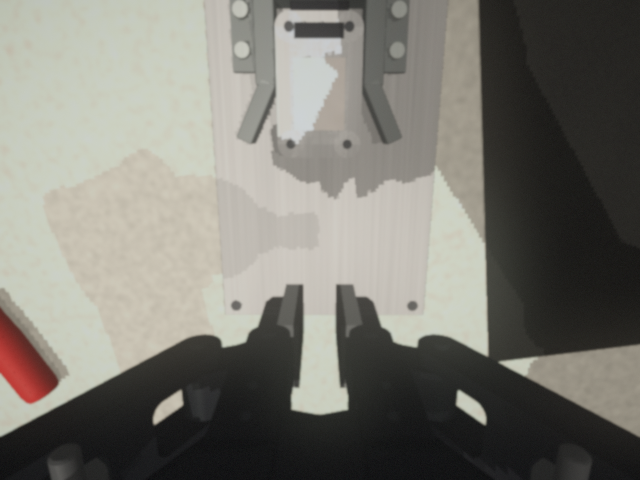

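The module is between the guides with its rear edge at about (319,155), which is dock x ≈ -2.9, so the nose is at about 77 (about 76 expected). It is straight, flat and clear of the fingers. Handing in.

```bash
python3 -c "
from h import *
print(order.finish_job())"
```

```text
the job is handed in; nothing more can be done
None
```

The module is docked and released, and I handed the job in at about 16.5 s of the 67 s allowed. The hand-in gives no verdict, so the result rests on the checks below.

**What I did:** I picked the module off the mat and set it flat on the bare part of the plate. It was lined up with the nest, which the wrist camera showed about 4.5 mm to the left and 4 mm beyond nominal. I let go, then pushed it home with two nearly closed fingertips and backed off.

**Pushing force:** The wrist force stayed around 9–10 N while the head was moving. I stopped at about 11.5 N along the push, with the position stalled and the force rising, after about 8 mm of head travel.

**Last checks:**
- **Position:** the rear end is at about dock x = -3 mm, which puts the connector end at about 77 mm; I expected about 76. The centre line is at y = 4.7 mm.
- **Attitude:** the module is within 0.1° of the dock's x axis, with its top at 36.8 mm (36 mm expected), which is within measuring error for lying flat.
- **Release:** the fingers are well clear of the module.

**Not checked:**
- Head travel was inferred from the fingertip travel and the force rise, not measured directly.
- I did not take a final picture of the power pack, probe or driver. The arm kept clear of them throughout.

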